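# Screw the filler cap onto the hydraulic pump unit

## Robot

A 6-joint arm with a two-finger parallel gripper is mounted at the origin on the work surface. World frame = base frame: x ahead of the robot, y to its left, z up, the work surface at z = 0. Lengths are in m, angles in rad, forces in N, time in s.
With the tool pointing down it reaches from about 0.25 to 0.775 m from the base axis. Payload 4 kg.
Tool frame: the origin (TCP) lies at the very end of the fingers, on their centre line; the grasp point (between the pads) lies 19 mm behind it; z points along the fingers, y is the line along which they close (so a half turn about z gives the same grasp; the last joint's range is limited). The gripper opens to 94 mm and grips with 3 to 60 N. Pads are 16 mm wide; open, the fingers measure 119 mm over their backs; the gripper's body (75 mm by 177 mm) begins 78 mm behind the grasp point.
Start: joints at [1.234, 0.087, 1.371, -0, 1.684, -0.103], TCP at [0.127, 0.535, 0.206] pointing down, gripper open.
Joint ranges: [-3.1, 3.1], [-0.76, 2.03], [0.27, 2.55], [-1.08, 4.22], [0.17, 2.65], [-2.57, 2.57]. Speed limits (rad/s): [2.79, 2.79, 3.14, 3.14, 3.14, 3.14].

## Interface

Orientations are given as [roll, pitch, yaw] about the fixed x, y, z axes, in that order (R = Rz(yaw) Ry(pitch) Rx(roll)).
In Python, from bench import robot, vision gives the robot as it stands.
- The arm moves only by the shell command python3 -m crank 'ROWS'. ROWS is JSON, a list of rows, each a list of 3 entries, a list of its own where there are three numbers: the closure, from 0 (fully open) to 1 (shut), then the shift along the tool's x, y, z in m, then the turn, a rotation vector about the tool's x, y, z in degrees. A call has 1 to 8 rows; each row shifts and turns the commanded pose from where the row before left it, along the tool's axes as they then stand; what a row does not reach is not made up. A row lasts 1/10 s, in which the tool goes at most 50 mm and 8.59 degrees, less where a joint would pass 70% of its speed; a pose out of reach is approached as far as the arm can. A call with a gripper value outside its range is refused whole. The fingers move at their own pace and stop on an object; the grip force is fixed at half the most. Time passes only in rows, so rows that do not move let the fingers close. It gives the time, the measured TCP pose, the force, the opening and the grip force at its end, in the units of the state.
- robot.get_obs(): the state, without advancing time (a new reading comes with each control period).
- vision.snapshot(name): name is "scene" or "side" or "wrist"; returns a dict with "color" (400x640x3 uint8, red, green, blue), "z_map" (400x640 float32, m along the optical axis (not along the pixel's ray), 0 where there is no reading), "fx", "fy", "cx", "cy" (pixels), "R" (3x3) and "t" (3): a world point X has camera coordinates R X + t. Camera axes: x right, y down, z forward; pixel columns grow to the right and rows downward; lengths in m; the calibration is good to about 2 mm. A picture is of the moment at which its call begins.
- robot.close_job(): hands the job in; it is judged then, once.
The state is a dict: "time": time; "joint_positions": joint angles; "qvel": joint speeds; "joint_torque": joint torques, N m; "tool_pos": TCP position; "ee_rot": TCP orientation; "wrist_force": force on the tool from outside, world axes, zero at the start; "wrist_torque": the same for the moment, N m; "width": finger opening in m; "finger_force": force on a finger pad.
Only numpy, scipy, OpenCV 4.12 (cv2) and the standard library are available. Lean on these libraries where they do the work, as an engineer would, in place of code of your own. Each camera call takes 0.05 s, during which the arm holds its last target. There are 200 camera calls.

## Task

Take the round aluminium filler cap from the steel tray and screw it fully home on the filler neck of the blue hydraulic pump unit, level, and let go of it. Its coarse thread must not be forced or it will cross: set the cap gently on the neck, turn it backward (anticlockwise seen from above) until it drops fully into the thread, and only then forward (clockwise) until it stops. Leave the wrench and the nuts where they lie.

Things in the scene. Friction and masses are not known exactly. Their poses are not given: they have to be found in the camera images.
- cap: Aluminium filler cap, about 0.3 kg, loose, upright in the tray: skirt 64 mm across, 28 mm tall, closed on top, open below, with a grip bar on top (48 mm tall in all). Origin: centre of the skirt's lower rim, z up. Inside the rim four lugs 6 mm wide, 3.5 mm high, undersides level with the rim, point inward along the cap's +x, +y, -x, -y to a 44 mm circle.
- cap_bar (a point): Centre of the cap's grip bar, on the cap's axis, 38 mm above its lower rim. The bar is 46 mm long (cap's x), 14 mm wide (y), 20 mm high (10 mm above and below this point), on the skirt's flat top. It can be turned between fingers a few mm wider than it; the cap then sinks by its own weight.
- pump: Blue hydraulic pump unit, fixed: tank with lid 230 x 180 mm, 110 mm tall; origin at the centre of its underside, z up. On the lid: the steel filler neck, 45 mm from the centre towards the unit's -x, and a lying grey motor (58 mm diameter, along y, top 64 mm above the lid), 73 mm towards +x. Cap pressed on the pump with over 35 N in all (about 0.3 N m at the stop) is forced.
- neck_top (a point): Centre of the filler neck's flat top, on its axis, 29 mm above the lid. Neck: spigot 41 mm across with a conical nose (28 mm at the top, 6 mm high) and a four-start thread, 53 mm across. The cap has 1.5 mm radial play on it. The starts are 90 degrees apart; their angle about the axis differs every time and is in no pose.
- thread_top (a point): On the neck's axis, level with the thread's top, 21.5 mm above the lid. Clockwise from above each start is: a 26 degree notch open upward; a 58 degree ridge 4 mm thick, its top falling clockwise by 5 mm; a 6 degree tooth as high as this point, which blocks lugs riding on the ridge from turning clockwise. The rim of a cap riding on the thread is 17 to 22 mm above the lid.
- notch_floor (a point): On the neck's axis, level with the flat notch floors, 12 mm above the lid: the cap's rim is here when its lugs have dropped through the notches. That takes at most about 80 degrees backward; falling off a tooth onto a ridge is a false drop of under 5 mm. Farther backward the lugs hit the teeth.
- home (a point): On the neck's axis, 8 mm above the lid: the cap's rim is here when screwed home. From the notch a groove 5.5 mm high leads clockwise under the ridge, its floor falling by 5 mm, and ends at the tooth: home is about 55 to 70 degrees clockwise from the drop, at a firm stop.
- tray: Dark steel parts tray, fixed, 240 x 180 mm, walls 18 mm high, floor 4 mm thick; origin at the centre of its underside. The cap and two nuts are in it.
- wrench: Wrench, 200 mm long, lying loose on the bench; bystander. Origin on its underside, x along it.
- nut0: Large steel hexagon nut, 36 mm across flats, 18 mm high, loose in the tray; bystander. Origin: centre of its underside.
- nut1: Second such nut, loose in the tray; bystander. Origin: centre of its underside.
There are look-alikes about, which are no part of the job. Leave any brown or pink look-alike of the cap alone.

How it is judged:
By the outcome, as a careful person would: the job done as asked, in the order asked, and still so for the second after the job is handed in, with the robot touching nothing.
It also fails if it takes over 72 s, if anything falls off the work surface, if the arm or the gripper's body presses on something with over 40 N, if the wrist force passes 120 N, or if a joint passes its speed limit or range.

## Working session

There is one attempt and no reset: what is moved stays moved. The work goes in short steps, Python scripts to look and compute and a shell command to move; the robot and the scene stay as the last step left them, time stands still between calls to the robot, and variables do not carry over. Pictures are saved under pics/ and viewed, at most 10 in all, crops included, and the job is handed in when it is done.

```bash
mkdir -p pics; ls; cat > h.py <<'E'
import numpy as np, cv2
from bench import robot, vision
from scipy.spatial.transform import Rotation as Rn
def snap(n,f=None):
    s=vision.snapshot(n)
    if f: cv2.imwrite('pics/'+f,s['color'][:,:,::-1])
    np.savez('/tmp/'+n+'.npz',**s); return s
def world(s,u,v,z=None):
    if z is None: z=np.median([a for a in s['z_map'][v-1:v+2,u-1:u+2].ravel() if a>0])
    c=np.array([(u-s['cx'])/s['fx']*z,(v-s['cy'])/s['fy']*z,z]); return s['R'].T@(c-s['t'])
def cloud(s):
    v,u=np.mgrid[0:400,0:640]; z=s['z_map']
    c=np.stack([(u-s['cx'])/s['fx']*z,(v-s['cy'])/s['fy']*z,z],-1); P=(c-s['t'])@s['R']; P[z<=0]=np.nan; return P
def pr():
    o=robot.get_obs(); 
    for k in o: print(k,np.round(o[k],4))
E
python3 - <<'E'
from h import *
snap('scene','s1.png'); snap('side','d1.png'); pr()
E
```

```text
pics
time 0.1
joint_positions [ 1.2339  0.0879  1.3721 -0.      1.6836 -0.1031]
qvel [ 0.0015 -0.0001 -0.0031 -0.0023  0.0015 -0.0002]
joint_torque [ 2.00000e-03 -3.41251e+01 -3.03303e+01  7.20000e-02  3.04000e-02
 -1.00000e-04]
tool_pos [0.1273 0.5346 0.2044]
ee_rot [-3.1396e+00 -2.0000e-04  2.9078e+00]
wrist_force [-0.3836 -1.6163  0.0144]
wrist_torque [-0.0223 -0.0024 -0.0106]
finger_force 0.0
width 0.094
```

View pics/s1.png

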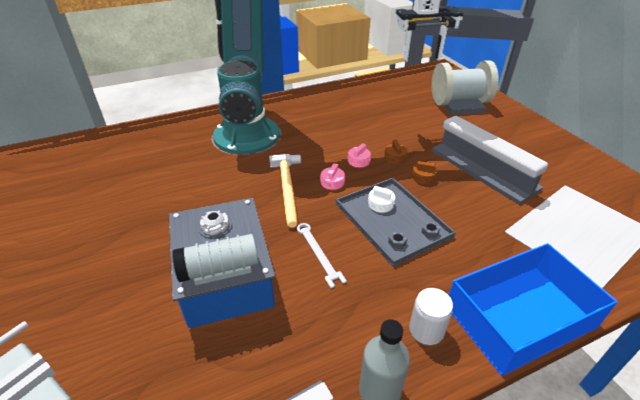

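View pics/d1.png

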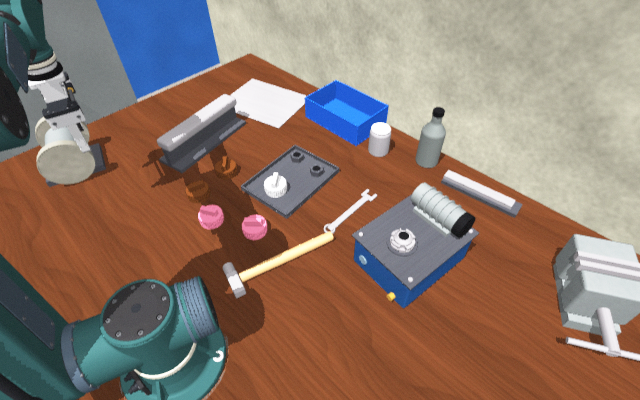

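Scene view: candidates for the cap are pink (333,178) and (359,155), brown (396,150) and (425,172), and silver (381,200). Only the silver one is aluminium and in the tray. The neck is at (213,222) in scene and (403,240) in side. I'll confirm in an enlarged crop and measure.

```bash
python3 - <<'E'
from h import *
S={n:dict(np.load(f'/tmp/{n}.npz')) for n in('scene','side')}
def crop(n,u,v,r=30): return cv2.resize(S[n]['color'][v-r:v+r,u-r:u+r,::-1],(400,400),interpolation=cv2.INTER_CUBIC)
cv2.imwrite('pics/c1.png',np.vstack([np.hstack([crop('scene',381,200),crop('side',276,185)])]))
for n,cap,neck in(('scene',(381,200),(213,222)),('side',(276,185),(403,240))):
    P=cloud(S[n])
    for nm,(u,v),zlo in(('cap',cap,.028),('neck',neck,.115)):
        Q=P[v-25:v+25,u-25:u+25].reshape(-1,3); Q=Q[Q[:,2]>zlo]
        print(n,nm,len(Q),Q.max(0).round(4))
        if nm=='cap':
            for lo,hi in((.028,.036),(.045,.06)):
                q=Q[(Q[:,2]>lo)&(Q[:,2]<hi)]; (c,wh,a)=cv2.minAreaRect((q[:,:2]*1000).astype(np.float32)); print(lo,len(q),np.round(c,1),np.round(wh,1),round(a,1),np.percentile(q[:,2],[5,50,95]).round(4))
                if lo>.04:
                    w,V=np.linalg.eigh(np.cov(q[:,:2].T));print('bar axis deg',np.degrees(np.arctan2(*V[::-1,1])).round(1), np.sqrt(w))
        else:
            q=Q[Q[:,2]<.16]; print(np.percentile(q[:,2],[5,50,95]))
            t=q[q[:,2]>.134]; (c,wh,a)=cv2.minAreaRect((t[:,:2]*1000).astype(np.float32)); print(len(t),np.round(c,1),np.round(wh,1))
    L=P.reshape(-1,3); 
    m=(L[:,2]>.105)&(L[:,2]<.115)&(np.hypot(*(L[:,:2]-world(S[n],*neck)[:2]).T)<.25)
    (c,wh,a)=cv2.minAreaRect((L[m][:,:2]*1000).astype(np.float32)); print('lid',np.round(c,1),np.round(wh,1),round(a,1),np.median(L[m][:,2]))
    print([world(S[n],*p).round(3) for p in (cap,neck)])
E
```

```text
scene cap 367 [0.4979 0.2475 0.0548]
0.028 213 [468.3 214.9] [63.2 61.8] 80.1 [0.0287 0.0319 0.0346]
0.045 98 [465.  215.8] [45.3 17. ] 38.3 [0.0469 0.0513 0.0536]
bar axis deg -141.0 [0.00461116 0.01323471]
scene neck 808 [ 0.6192 -0.1716  0.1798]
[0.11745372 0.13098426 0.14002883]
196 [ 490.6 -198. ] [37.2 35.1]
lid [ 532.2 -203.8] [180.  233.6] 83.0 0.11022898507812735
[array([0.479, 0.207, 0.032]), array([ 0.503, -0.2  ,  0.137])]
side cap 281 [0.4952 0.2454 0.0545]
0.028 198 [462.  212.6] [59.6 60.9] 52.1 [0.0284 0.0299 0.0329]
0.045 61 [463.1 213.4] [44.7 13. ] 38.6 [0.0457 0.05   0.0523]
bar axis deg -140.7 [0.00409139 0.01370427]
side neck 481 [ 0.5875 -0.1734  0.1402]
[0.11723309 0.12967234 0.13822113]
155 [ 486.  -199.9] [33.  33.6]
lid [ 530.9 -205.9] [181.2 231.8] 82.6 0.10839705415978076
[array([0.458, 0.201, 0.036]), array([ 0.477, -0.207,  0.137])]
```

View pics/c1.png

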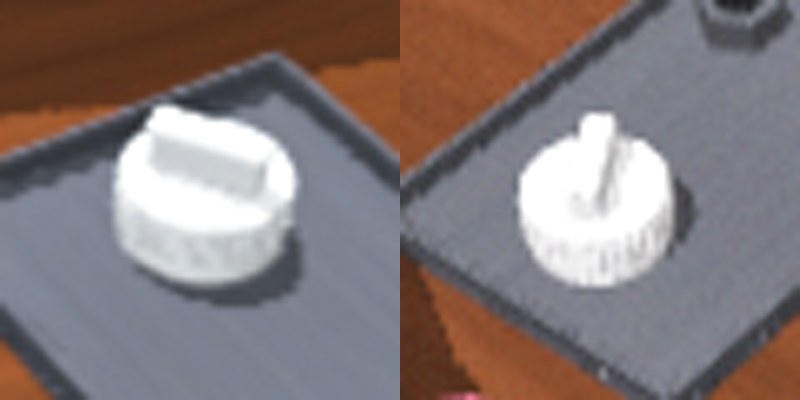

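The crop confirms it: silver knurled cap, upright in the tray with its bar on top. It's at about (0.464, 0.214) with the bar at 39°. Moving above it.

```bash
python3 -m crank '[[0.6,[-0.0335,-0.0194,0],[0,0,0]],[0.6,[-0.0335,-0.0194,0],[0,0,0]],[0.6,[-0.0335,-0.0194,0],[0,0,0]],[0.6,[-0.0335,-0.0194,0],[0,0,0]],[0.6,[-0.0335,-0.0194,0],[0,0,0]],[0.6,[-0.0335,-0.0194,0],[0,0,0]],[0.6,[-0.0335,-0.0194,0],[0,0,0]],[0.6,[-0.0335,-0.0194,0],[0,0,0]]]'
python3 -m crank '[[0.6,[-0.0335,-0.0194,0],[0,0,0]],[0.6,[-0.0335,-0.0194,0],[0,0,0]],[0.6,[-0.0335,-0.0194,0],[0,0,0]],[0.6,[-0.0335,-0.0194,0],[0,0,0]],[0.6,[0,0,0],[0,0,8.5]],[0.6,[0,0,0],[0,0,8.5]],[0.6,[0,0,0],[0,0,8.5]],[0.6,[0,0,0],[0,0,8.5]]]'
python3 -m crank '[[0.6,[0,0,0],[0,0,8.5]],[0.6,[0,0,0],[0,0,8.5]],[0.6,[0,0,0],[0,0,8.5]],[0.6,[0,0,0],[0,0,8.5]],[0.6,[0,0,0],[0,0,8.5]],[0.6,[0,0,0],[0,0,8.5]],[0.6,[0,0,0],[0,0,8.5]],[0.6,[0,0,0],[0,0,8.5]]]'
python3 -m crank '[[0.6,[0,0,0.02],[0,0,8.5]],[0.6,[0,0,0.02],[0,0,8.5]],[0.6,[0,0,0.02],[0,0,8.5]],[0.6,[0,0,0],[0,0,0]],[0.6,[0,0,0],[0,0,0]]]'
python3 - <<'E'
from h import *
pr(); s=snap('wrist','w1.png')
P=cloud(s).reshape(-1,3); o=robot.get_obs()
m=(np.hypot(P[:,0]-.464,P[:,1]-.214)<.06)
for lo,hi in((.028,.037),(.046,.058)):
    q=P[m&(P[:,2]>lo)&(P[:,2]<hi)]; 
    if len(q)>5: print(lo,len(q),cv2.minAreaRect((q[:,:2]*1000).astype(np.float32)),np.median(q[:,2]),q[:,:2].mean(0))
E
```

```text
time: 0.9
tool_pos: [0.3529, 0.3206, 0.205]
ee_rot: [-3.141, -0.0, 2.908]
wrist_force: [0.9, -0.2, 0.2]
width: 0.0378
finger_force: 0.0
time: 1.7
tool_pos: [0.4644, 0.2151, 0.2048]
ee_rot: [-3.14, -0.001, 2.308]
wrist_force: [0.1, -0.1, -0.1]
width: 0.0372
finger_force: 0.0
time: 2.5
tool_pos: [0.4642, 0.2153, 0.2048]
ee_rot: [-3.141, 0.001, 1.121]
wrist_force: [-0.3, -0.1, -0.3]
width: 0.0375
finger_force: 0.0
time: 3.0
tool_pos: [0.4642, 0.2154, 0.1452]
ee_rot: [-3.141, 0.001, 0.686]
wrist_force: [0.5, -0.4, -0.1]
width: 0.0372
finger_force: 0.0
time 3.0
joint_positions [3.2350e-01 2.2900e-02 1.5578e+00 1.0000e-04 1.5622e+00 1.2087e+00]
qvel [ 0.0005 -0.0128 -0.0362 -0.0001 -0.0027  0.0069]
joint_torque [-8.20000e-03 -2.98512e+01 -2.87705e+01  3.83000e-02 -3.08000e-02
  3.44000e-02]
tool_pos [0.4642 0.2154 0.1452]
ee_rot [-3.1411e+00  1.1000e-03  6.8560e-01]
wrist_force [ 0.513  -0.413  -0.1231]
wrist_torque [-0.0244  0.1547  0.0359]
finger_force 0.0
width 0.0372
0.028 2147 ((464.6771545410156, 217.45822143554688), (63.40814208984375, 62.94288635253906), 34.08543395996094) 0.03250905479005767 [0.46641592 0.21893622]
0.046 669 ((464.7613525390625, 217.48507690429688), (46.12555694580078, 13.760610580444336), 38.947975158691406) 0.0523136197561347 [0.46563117 0.21847916]
```

View pics/w1.png

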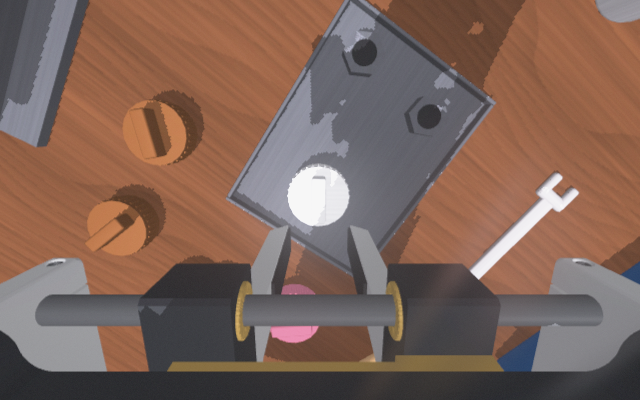

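Wrist view: the cap is at (318,195), ahead of the fingers as the camera sees it. It measures within 2 mm of the TCP and the bar lies along tool x. The fingers straddle it, so I'll descend and grip.

```bash
python3 -m crank '[[0.6,[0,-0.001,0.03],[0,0,0]],[0.6,[0,0,0.03],[0,0,0]],[0.6,[0,0,0.025],[0,0,0]],[0.6,[0,0,0.015],[0,0,0]],[0.6,[0,0,0.007],[0,0,0]],[0.6,[0,0,0.003],[0,0,0]],[0.6,[0,0,0],[0,0,0]]]'
python3 -m crank '[[0.8,[0,0,0],[0,0,0]],[0.85,[0,0,0],[0,0,0]],[0.9,[0,0,0],[0,0,0]],[1,[0,0,0],[0,0,0]],[1,[0,0,0],[0,0,0]],[1,[0,0,0],[0,0,0]]]'
python3 -c "from h import *; pr()"
```

```text
time: 3.75
tool_pos: [0.4647, 0.2165, 0.0365]
ee_rot: [3.141, -0.002, 0.683]
wrist_force: [-0.6, -0.7, 0.4]
width: 0.0375
finger_force: 0.0
time: 4.35
tool_pos: [0.4644, 0.2163, 0.0361]
ee_rot: [3.141, -0.001, 0.682]
wrist_force: [-0.5, -1.3, 3.2]
width: 0.0134
finger_force: 30.0
time 4.35
joint_positions [0.3253 0.1011 1.7009 0.     1.3384 1.2136]
qvel [-0.0003  0.0004  0.0008  0.0016 -0.0005 -0.0013]
joint_torque [  0.1049 -30.4237 -26.3525   0.0759  -0.1615  -0.0473]
tool_pos [0.4644 0.2163 0.0361]
ee_rot [ 3.1412e+00 -1.1000e-03  6.8250e-01]
wrist_force [-0.5464 -1.2713  3.2082]
wrist_torque [-0.0935  0.1434 -0.0354]
finger_force 29.9907
width 0.0134
```

```bash
python3 -m crank '[[1,[0,0,-0.01],[0,0,0]],[1,[0,0,-0.025],[0,0,0]],[1,[0,0,-0.035],[0,0,0]],[1,[0,0,-0.035],[0,0,0]],[1,[0,0,-0.035],[0,0,0]],[1,[0,0,-0.03],[0,0,0]],[1,[0,0,-0.014],[0,0,0]]]'
python3 -m crank '[[1,[-0.0122,0.0168,0],[0,0,0]],[1,[-0.0244,0.0336,0],[0,0,0]],[1,[-0.0244,0.0336,0],[0,0,0]],[1,[-0.0244,0.0336,0],[0,0,0]],[1,[-0.0244,0.0336,0],[0,0,0]],[1,[-0.0244,0.0336,0],[0,0,0]],[1,[-0.0244,0.0336,0],[0,0,0]],[1,[-0.0244,0.0336,0],[0,0,0]]]'
python3 -m crank '[[1,[-0.0122,0.0168,0],[0,0,0]],[1,[0,0,0],[0,0,0]],[1,[0,0,0],[0,0,0]]]'
python3 - <<'E'
from h import *
s=snap('wrist','w2.png')
P=cloud(s).reshape(-1,3)
m=np.hypot(P[:,0]-.487,P[:,1]+.199)<.045
for lo,hi in((.126,.134),(.136,.145)):
    q=P[m&(P[:,2]>lo)&(P[:,2]<hi)]
    print(lo,len(q),cv2.minAreaRect((q[:,:2]*1000).astype(np.float32)) if len(q)>5 else '')
E
```

```text
time: 5.05
tool_pos: [0.4647, 0.2165, 0.2225]
ee_rot: [3.14, -0.004, 0.683]
wrist_force: [0.5, 0.8, -2.2]
width: 0.0141
finger_force: 30.0
time: 5.85
tool_pos: [0.4799, -0.0961, 0.2178]
ee_rot: [-3.139, 0.001, 0.683]
wrist_force: [1.2, 1.1, -2.6]
width: 0.0138
finger_force: 30.0
time: 6.15
tool_pos: [0.4813, -0.1152, 0.218]
ee_rot: [-3.138, 0.001, 0.682]
wrist_force: [-0.3, -0.6, -3.4]
width: 0.0138
finger_force: 30.0
0.126 624 ((492.5647888183594, -193.18885803222656), (40.827327728271484, 52.934600830078125), 40.55377197265625)
0.136 826 ((490.7462158203125, -194.84976196289062), (28.673404693603516, 37.055511474609375), 38.27789306640625)
```

View pics/w2.png

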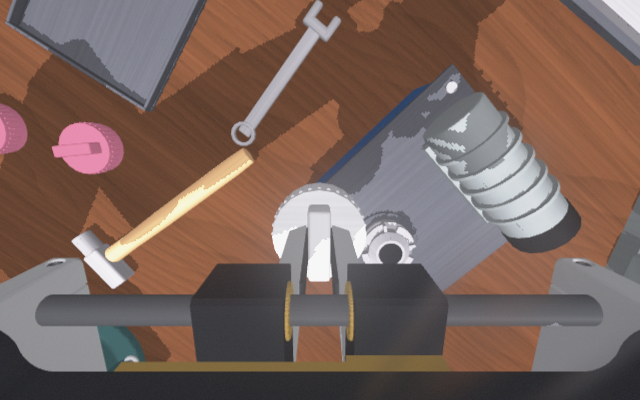

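Wrist view: the cap is held straight at (320,232), and the neck at (390,252) is half hidden. I'll back off along tool −x for a clear look at it.

```bash
python3 -m crank '[[1,[-0.025,0,0],[0,0,0]],[1,[-0.035,0,0],[0,0,0]],[1,[-0.035,0,0],[0,0,0]],[1,[-0.025,0,0],[0,0,0]],[1,[0,0,0],[0,0,0]],[1,[0,0,0],[0,0,0]]]'
python3 - <<'E'
from h import *
s=snap('wrist'); o=robot.get_obs(); print(o['tool_pos'],o['ee_rot'])
P=cloud(s)
m=np.hypot(P[...,0]-.488,P[...,1]+.198)<.05
v,u=np.where(m&(P[...,2]>.12)); print(u.min(),u.max(),v.min(),v.max())
for lo,hi in((.128,.135),(.1365,.145)):
    q=P[m&(P[...,2]>lo)&(P[...,2]<hi)]
    print(lo,len(q),cv2.minAreaRect((q[:,:2]*1000).astype(np.float32)),cv2.minEnclosingCircle((q[:,:2]*1000).astype(np.float32)))
uc,vc=int(u.mean()),int(v.mean())
cv2.imwrite('pics/w3.png',cv2.resize(s['color'][max(0,vc-45):vc+45,max(0,uc-45):uc+45,::-1],(540,540),interpolation=cv2.INTER_CUBIC)); print(uc,vc)
E
```

```text
time: 6.8
tool_pos: [0.3891, -0.1901, 0.2195]
ee_rot: [-3.142, -0.001, 0.683]
wrist_force: [0.9, -0.1, -3.3]
width: 0.0139
finger_force: 30.0
[ 0.38942963 -0.18996492  0.21943138] [-3.14142054e+00 -1.05015326e-03  6.84200911e-01]
363 639 96 399
0.128 984 ((487.8443298339844, -197.3806915283203), (51.47428512573242, 51.845375061035156), 33.250083923339844) ((487.8855895996094, -197.58993530273438), 26.925317764282227)
0.1365 1206 ((487.72772216796875, -197.50338745117188), (34.20817565917969, 34.290122985839844), 42.98501968383789) ((487.4952697753906, -196.64170837402344), 18.40458869934082)
541 267
```

View pics/w3.png

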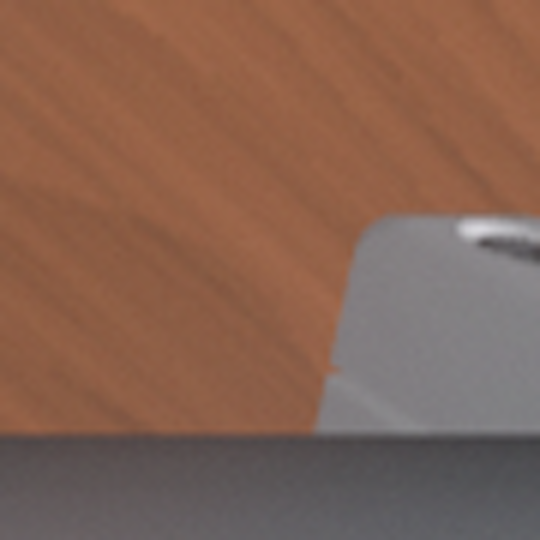

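The crop was misplaced: it shows only wood and the gripper, because my pixel average included gripper pixels. The neck fit is clean though, a 53 mm circle at (0.4878, −0.1975). I'll read the thread's height by angle from the same depth picture.

```bash
python3 - <<'E'
from h import *
s=dict(np.load('/tmp/wrist.npz')); P=cloud(s); c=np.array([.4878,-.1975])
d=P[...,:2]-c; r=np.hypot(d[...,0],d[...,1]); a=np.degrees(np.arctan2(d[...,1],d[...,0]))%90
m=(r>.0225)&(r<.0258)&(P[...,2]>.112)&(P[...,2]<.14)
A=np.degrees(np.arctan2(d[...,1],d[...,0]))%360
for k in range(0,90,6):
    print(k,[ (round(float(np.median(P[...,2][m&(A>=k+q)&(A<k+q+6)]))*1000,1) if (m&(A>=k+q)&(A<k+q+6)).any() else None) for q in(0,90,180,270)])
o=np.array(robot.get_obs()['tool_pos']); y=.684
D=np.array([.4875,-.1987])-o[:2]; print(D, 'tool shift',D@[np.cos(y),np.sin(y)],D@[np.sin(y),-np.cos(y)])
E
```

```text
0 [130.3, 130.2, 130.2, 130.2]
6 [131.2, 130.9, 131.1, 130.9]
12 [131.3, 131.8, 131.3, 131.6]
18 [129.3, 130.0, 131.6, 131.2]
24 [122.4, 122.6, 122.0, 122.5]
30 [122.6, 122.1, 122.2, 122.4]
36 [122.5, 122.4, 122.6, 122.3]
42 [132.0, 122.5, 123.2, 122.1]
48 [131.7, 132.6, 131.4, 131.7]
54 [127.4, 127.2, 127.6, 127.3]
60 [128.2, 128.1, 127.9, 127.9]
66 [128.5, 128.3, 128.4, 128.3]
72 [129.3, 128.9, 128.4, 128.9]
78 [129.4, 128.6, 130.0, 129.9]
84 [130.3, 130.3, 129.4, 129.6]
[ 0.09807037 -0.00873508] tool shift 0.0704898891803268 0.0687406272086595
```

The notches span about 22–47° (mod 90), with the tooth at 47–53° and the ridge clockwise of the notch. The cap's lugs are at 39°. I'll turn the cap 34° clockwise to about 5° so it is set on the ridge and then drops when turned backward.

```bash
python3 -m crank '[[1,[0.0175,0.0172,0],[0,0,0]],[1,[0.0265,0.0257,0],[0,0,0]],[1,[0.0175,0.0172,0],[0,0,0]],[1,[0.009,0.0086,0],[0,0,0]],[1,[0,0,0],[0,0,8.5]],[1,[0,0,0],[0,0,8.5]],[1,[0,0,0],[0,0,8.5]],[1,[0,0,0],[0,0,8.5]]]'
python3 -m crank '[[1,[0,0,0.01],[0,0,0]],[1,[0,0,0.015],[0,0,0]],[1,[0,0,0.01],[0,0,0]],[1,[0,0,0.005],[0,0,0]],[1,[0,0,0],[0,0,0]],[1,[0,0,0],[0,0,0]]]'
```

```text
time: 7.65
tool_pos: [0.4871, -0.1989, 0.2192]
ee_rot: [-3.141, 0.001, 0.085]
wrist_force: [0.3, -0.1, -3.3]
width: 0.0137
finger_force: 30.0
time: 8.25
tool_pos: [0.487, -0.2, 0.1795]
ee_rot: [-3.142, -0.0, 0.09]
wrist_force: [-0.5, 0.2, -3.1]
width: 0.0136
finger_force: 30.0
```

```bash
python3 -m crank '[[1,[0.0006,-0.0012,0],[0,0,0]],[1,[0,0,0.005],[0,0,0]],[1,[0,0,0.004],[0,0,0]],[1,[0,0,0],[0,0,0]]]'
python3 -m crank '[[1,[0,0,0.0015],[0,0,0]],[1,[0,0,0.0015],[0,0,0]],[1,[0,0,0.0],[0,0,0]]]'
python3 -m crank '[[1,[0,0,0.0007],[0,0,0]],[1,[0,0,0.0007],[0,0,0]],[1,[0,0,0],[0,0,0]]]'
```

```text
time: 8.65
tool_pos: [0.487, -0.1985, 0.1695]
ee_rot: [-3.141, 0.001, 0.089]
wrist_force: [-0.6, -0.4, -3.0]
width: 0.0139
finger_force: 30.0
time: 8.95
tool_pos: [0.4873, -0.1987, 0.1672]
ee_rot: [-3.141, 0.0, 0.089]
wrist_force: [-0.3, 0.9, -3.0]
width: 0.0136
finger_force: 30.0
time: 9.25
tool_pos: [0.4874, -0.1987, 0.166]
ee_rot: [-3.141, 0.0, 0.089]
wrist_force: [0.2, 0.7, -3.1]
width: 0.0135
finger_force: 30.0
```

```bash
python3 -m crank '[[1,[0,0,0.0007],[0,0,0]],[1,[0,0,0.0007],[0,0,0]],[1,[0,0,0],[0,0,0]]]'
python3 -m crank '[[1,[0,0,0.0005],[0,0,0]],[1,[0,0,0.0005],[0,0,0]],[1,[0,0,0],[0,0,0]]]'
```

```text
time: 9.55
tool_pos: [0.4873, -0.1987, 0.1645]
ee_rot: [-3.141, 0.0, 0.089]
wrist_force: [0.3, -0.8, -3.3]
width: 0.0133
finger_force: 30.0
time: 9.85
tool_pos: [0.4874, -0.1987, 0.1636]
ee_rot: [-3.141, 0.0, 0.089]
wrist_force: [-0.2, -0.4, -3.2]
width: 0.0136
finger_force: 30.0
```

```bash
python3 -m crank '[[1,[0,0,0.0004],[0,0,0]],[1,[0,0,0],[0,0,0]]]'
python3 -m crank '[[1,[0,0,0.0004],[0,0,0]],[1,[0,0,0],[0,0,0]]]'
python3 -m crank '[[1,[0,0,0.0004],[0,0,0]],[1,[0,0,0],[0,0,0]]]'
```

```text
time: 10.05
tool_pos: [0.4874, -0.1987, 0.1632]
ee_rot: [-3.141, 0.0, 0.089]
wrist_force: [0.8, 0.1, -2.1]
width: 0.0137
finger_force: 30.0
time: 10.25
tool_pos: [0.4874, -0.1988, 0.1629]
ee_rot: [3.142, -0.0, 0.089]
wrist_force: [0.1, -0.2, -2.4]
width: 0.0137
finger_force: 30.0
time: 10.45
tool_pos: [0.4875, -0.1988, 0.1627]
ee_rot: [3.141, -0.0, 0.089]
wrist_force: [-0.4, 0.2, -2.0]
width: 0.0132
finger_force: 30.0
```

Gentle contact at about 1 N, at the height expected for the ridge. Loosening the fingers slightly.

```bash
python3 -m crank '[[0.82,[0,0,0],[0,0,0]],[0.815,[0,0,0],[0,0,0]],[0.815,[0,0,0],[0,0,0]],[0.815,[0,0,0],[0,0,0]]]'
python3 - <<'E'
from h import *
for n in('scene','side'):
    s=snap(n); P=cloud(s).reshape(-1,3)
    m=np.hypot(P[:,0]-.4875,P[:,1]+.1985)<.036
    q=P[m&(P[:,2]>.15)&(P[:,2]<.166)]; z=np.percentile(q[:,2],[10,50,90])
    A=np.c_[q[:,:2]-[.4875,-.1985],np.ones(len(q))]; k=np.abs(q[:,2]-z[1])<.004
    co=np.linalg.lstsq(A[k],q[k,2],rcond=None)[0]; print(n,len(q),z,np.degrees(co[:2]),co[2], cv2.minAreaRect((q[:,:2]*1000).astype(np.float32))[:2])
E
```

```text
time: 10.85
tool_pos: [0.4876, -0.1989, 0.1628]
ee_rot: [3.141, -0.001, 0.089]
wrist_force: [-0.4, 0.5, 0.8]
width: 0.0173
finger_force: 0.0
scene 428 [0.15313468 0.15828067 0.1602192 ] [-1.18059172  0.09933218] 0.15855520327764963 ((491.9189453125, -198.4542236328125), (55.9290885925293, 64.56475830078125))
side 359 [0.15395687 0.15676371 0.15921866] [0.43150691 0.15444377] 0.1566918848965059 ((484.1859130859375, -202.0732421875), (60.44298553466797, 61.82243347167969))
```

```bash
python3 -m crank '[[0.815,[0,0,0],[0,0,-5]],[0.815,[0,0,0],[0,0,-5]],[0.815,[0,0,0],[0,0,-5]],[0.815,[0,0,0],[0,0,-5]],[0.815,[0,0,0],[0,0,-5]],[0.815,[0,0,0],[0,0,-5]],[0.815,[0,0,0],[0,0,0]],[0.815,[0,0,0],[0,0,0]]]'
cat > cap.py <<'E'
from h import *
for n in('scene','side'):
    s=snap(n); P=cloud(s).reshape(-1,3)
    d=np.hypot(P[:,0]-.4875,P[:,1]+.1985)
    q=P[(d<.030)&(P[:,2]>.138)&(P[:,2]<.18)]
    h,e=np.histogram(q[:,2],np.arange(.138,.18,.002)); print(n,dict(zip((e[:-1]*1000).round().astype(int).tolist(),h.tolist())))
    z=e[h.argmax()]+.001; q=P[(d<.034)&(np.abs(P[:,2]-z)<.004)]
    print('top plane',cv2.minAreaRect((q[:,:2]*1000).astype(np.float32))[:2],np.median(q[:,2]))
    A=np.c_[q[:,:2]-[.4875,-.1985],np.ones(len(q))]; co=np.linalg.lstsq(A,q[:,2],rcond=None)[0]; print('tilt deg',np.degrees(co[:2]),co[2])
E
python3 cap.py; python3 -c "from h import *;pr()" | grep -E "wrist|tool|rot"
```

```text
time: 11.75
tool_pos: [0.4877, -0.199, 0.1629]
ee_rot: [3.141, -0.001, 0.611]
wrist_force: [0.1, -0.6, 0.5]
width: 0.0174
finger_force: 0.9
scene {138: 0, 140: 0, 142: 2, 144: 0, 146: 1, 148: 1, 150: 2, 152: 0, 154: 2, 156: 14, 158: 166, 160: 65, 162: 5, 164: 10, 166: 12, 168: 9, 170: 15, 172: 20, 174: 27, 176: 25}
top plane ((493.5314025878906, -199.0281982421875), (63.04766082763672, 53.08318328857422)) 0.1592353924778332
tilt deg [-1.40237838  0.21576466] 0.15934544418785235
side {138: 0, 140: 0, 142: 0, 144: 0, 146: 0, 148: 0, 150: 0, 152: 3, 154: 18, 156: 130, 158: 65, 160: 7, 162: 9, 164: 8, 166: 9, 168: 10, 170: 11, 172: 15, 174: 31, 176: 78}
top plane ((483.7231140136719, -200.47476196289062), (58.61397171020508, 63.199039459228516)) 0.15734259478865475
tilt deg [0.72154959 0.25398793] 0.1574260724496063
tool_pos [ 0.4877 -0.199   0.1628]
ee_rot [ 3.1407e+00 -4.0000e-04  6.1150e-01]
wrist_force [ 1.2951 -0.7072  2.2487]
wrist_torque [-0.0958  0.01   -0.0058]
```

```bash
python3 -m crank '[[0.815,[0,0,0],[0,0,-4]],[0.815,[0,0,0],[0,0,-4]],[0.815,[0,0,0],[0,0,0]],[0.815,[0,0,0],[0,0,0]]]'
python3 cap.py|grep -E "top|tilt"; python3 -m crank '[[0.815,[0,0,0],[0,0,-3]],[0.815,[0,0,0],[0,0,0]],[0.815,[0,0,0],[0,0,0]]]'
python3 cap.py|grep -E "top|tilt"
```

```text
time: 12.25
tool_pos: [0.4871, -0.1986, 0.162]
ee_rot: [-3.141, 0.0, 0.751]
wrist_force: [-0.1, 0.1, 0.0]
width: 0.0177
finger_force: 0.0
top plane ((492.7005310058594, -197.99594116210938), (55.375091552734375, 62.57709884643555)) 0.15013014755132537
tilt deg [-0.20302334  0.21169105] 0.15020446375417365
top plane ((484.57403564453125, -201.38148498535156), (59.132633209228516, 62.892765045166016)) 0.14810173582807193
tilt deg [0.11415611 0.07069898] 0.14817015647581247
time: 12.65
tool_pos: [0.4873, -0.1987, 0.1623]
ee_rot: [-3.141, -0.0, 0.803]
wrist_force: [-1.1, -0.3, -0.5]
width: 0.0174
finger_force: 0.1
top plane ((491.9657287597656, -197.98802185058594), (56.60384750366211, 62.742671966552734)) 0.15005997474956656
tilt deg [-0.72739982  0.157293  ] 0.15026938573471713
top plane ((479.7559814453125, -202.75291442871094), (50.23557662963867, 62.42472457885742)) 0.14818876093747144
tilt deg [ 0.07403134 -0.18453254] 0.14819186072860768
```

The cap's top fell 9.2 mm in both cameras, and it is level. That puts the rim on the notch floor, so it's the true drop. I'll lower the fingers a little on the bar and turn forward.

```bash
python3 -m crank '[[0.815,[0,0,0.004],[0,0,0]],[0.815,[0,0,0.0035],[0,0,0]],[0.815,[0,0,0],[0,0,6]],[0.815,[0,0,0],[0,0,6]],[0.815,[0,0,0],[0,0,6]],[0.815,[0,0,0],[0,0,6]],[0.815,[0,0,0],[0,0,6]],[0.815,[0,0,0],[0,0,6]]]'
python3 cap.py|grep -E "top|tilt"
python3 -m crank '[[0.815,[0,0,0],[0,0,5]],[0.815,[0,0,0],[0,0,5]],[0.815,[0,0,0],[0,0,5]],[0.815,[0,0,0],[0,0,5]]]'
python3 cap.py|grep -E "top|tilt"; python3 -c "from h import *;pr()" | grep -E "wrist|tool|rot"
```

```text
time: 13.55
tool_pos: [0.4873, -0.1988, 0.1544]
ee_rot: [-3.141, 0.0, 0.172]
wrist_force: [0.6, 0.8, -0.2]
width: 0.0175
finger_force: 1.6
top plane ((490.4628601074219, -197.3521270751953), (59.5470085144043, 63.3874626159668)) 0.15006162682079627
tilt deg [-0.98077811  0.21227033] 0.15026236211569952
top plane ((481.2758483886719, -202.69053649902344), (51.29838562011719, 62.729248046875)) 0.14812647184921512
tilt deg [0.23114183 0.36895331] 0.14820077046647734
time: 14.05
tool_pos: [0.4871, -0.1987, 0.1541]
ee_rot: [-3.141, 0.001, -0.174]
wrist_force: [0.1, 0.4, -2.0]
width: 0.0176
finger_force: 0.9
top plane ((491.35577392578125, -198.05099487304688), (59.147560119628906, 62.108097076416016)) 0.14885048321421437
tilt deg [-1.01899083  0.32405854] 0.14894352395066685
top plane ((480.43841552734375, -203.55288696289062), (49.84423828125, 62.271522521972656)) 0.14707954563486905
tilt deg [ 0.09632399 -0.03182313] 0.14698550203126864
tool_pos [ 0.4872 -0.1987  0.1544]
ee_rot [-3.1414e+00  7.0000e-04 -1.7070e-01]
wrist_force [ 0.1261 -1.0955 -0.4514]
wrist_torque [ 0.0589  0.133  -0.0193]
```

```bash
for i in 1; do python3 -m crank '[[0.815,[0,0,0],[0,0,5]],[0.815,[0,0,0],[0,0,5]],[0.815,[0,0,0],[0,0,5]],[0.815,[0,0,0],[0,0,0]]]'; done
python3 cap.py|grep -E "top|tilt"; python3 -c "from h import *;pr()" | grep -E "wrist|rot"
python3 -m crank '[[0.815,[0,0,0],[0,0,4]],[0.815,[0,0,0],[0,0,4]],[0.815,[0,0,0],[0,0,0]]]'
python3 cap.py|grep -E "top|tilt"; python3 -c "from h import *;pr()" | grep -E "wrist|rot"
```

```text
time: 14.55
tool_pos: [0.4873, -0.1987, 0.1546]
ee_rot: [-3.142, 0.0, -0.432]
wrist_force: [0.1, 0.8, 0.4]
width: 0.0173
finger_force: 0.1
top plane ((493.9533386230469, -198.66787719726562), (63.40723419189453, 53.66448974609375)) 0.14738900186989687
tilt deg [-1.29355265  0.28287224] 0.14743340487171777
top plane ((481.608154296875, -202.98199462890625), (52.395748138427734, 62.08684539794922)) 0.14554706110060842
tilt deg [0.43941949 0.05334762] 0.1456994877543173
ee_rot [-3.1415e+00 -2.0000e-04 -4.3090e-01]
wrist_force [-0.7086  0.4259 -0.5905]
wrist_torque [ 0.0256  0.2263 -0.0131]
time: 14.95
tool_pos: [0.4874, -0.1987, 0.1548]
ee_rot: [-3.142, 0.0, -0.572]
wrist_force: [0.8, 0.3, 0.0]
width: 0.0171
finger_force: 0.2
top plane ((494.46246337890625, -199.64964294433594), (63.13835906982422, 53.37989044189453)) 0.14666122479121646
tilt deg [-0.69562351 -0.03258604] 0.1468009978657745
top plane ((477.4158630371094, -202.50990295410156), (45.900264739990234, 62.492469787597656)) 0.1450265632231911
tilt deg [-0.06702632  0.32335911] 0.14501381191047213
ee_rot [-3.1415e+00 -2.0000e-04 -5.7130e-01]
wrist_force [ 0.4424  0.0869 -0.0506]
wrist_torque [0.0762 0.1831 0.0084]
```

```bash
python3 -m crank '[[0.815,[0,0,0],[0,0,4]],[0.815,[0,0,0],[0,0,2]],[0.815,[0,0,0],[0,0,0]]]'
python3 cap.py|grep -E "top"; python3 -c "from h import *;pr()" | grep -E "wrist_t|rot"
python3 -m crank '[[0.815,[0,0,0],[0,0,2]],[0.815,[0,0,0],[0,0,0]]]'
python3 cap.py|grep -E "top"; python3 -c "from h import *;pr()" | grep -E "wrist_t|rot"
```

```text
time: 15.35
tool_pos: [0.4874, -0.1987, 0.1548]
ee_rot: [-3.142, 0.0, -0.677]
wrist_force: [0.3, 0.1, -0.7]
width: 0.0175
finger_force: 0.7
top plane ((493.4237365722656, -200.34307861328125), (62.714881896972656, 54.52224349975586)) 0.14636320424029836
top plane ((479.9414978027344, -202.09384155273438), (51.47930145263672, 61.67673873901367)) 0.1447731691741825
ee_rot [-3.1415e+00  2.0000e-04 -6.7690e-01]
wrist_torque [0.0843 0.0879 0.0276]
time: 15.65
tool_pos: [0.4874, -0.1985, 0.1548]
ee_rot: [-3.141, 0.0, -0.712]
wrist_force: [1.0, 0.5, -1.6]
width: 0.0173
finger_force: 2.2
top plane ((494.3142395019531, -199.76217651367188), (62.6030387878418, 52.70606994628906)) 0.1464477343805474
top plane ((480.1346435546875, -201.4256591796875), (49.87678527832031, 63.17394256591797)) 0.1445593593261918
ee_rot [-3.1413e+00  5.0000e-04 -7.1220e-01]
wrist_torque [0.1722 0.1059 0.0833]
```

```bash
python3 -m crank '[[0.815,[0,0,0],[0,0,1]],[0.815,[0,0,0],[0,0,0]]]'
python3 cap.py|grep -E "top"; python3 -c "from h import *;pr()" | grep -E "wrist_t|rot|finger"
```

```text
time: 15.95
tool_pos: [0.4874, -0.1985, 0.1548]
ee_rot: [-3.141, 0.0, -0.731]
wrist_force: [-0.3, 1.9, -1.8]
width: 0.0175
finger_force: 3.9
top plane ((494.39605712890625, -199.7359619140625), (62.7809944152832, 52.8968505859375)) 0.1463351369453724
top plane ((480.1539306640625, -201.84423828125), (51.06867599487305, 63.2662239074707)) 0.1444232622882608
ee_rot [-3.1413e+00  4.0000e-04 -7.3070e-01]
wrist_torque [0.2444 0.101  0.0436]
finger_force 3.9415
```

```bash
python3 -m crank '[[0.815,[0,0,0],[0,0,1]],[0.815,[0,0,0],[0,0,0]]]'
python3 -m crank '[[0.815,[0,0,0],[0,0,1]],[0.815,[0,0,0],[0,0,0]]]'
python3 cap.py|grep -E "top|tilt"; python3 -c "from h import *;pr()" | grep -E "wrist_t|rot|finger"
```

```text
time: 16.25
tool_pos: [0.4874, -0.1986, 0.1549]
ee_rot: [-3.141, 0.0, -0.749]
wrist_force: [0.3, 1.7, -1.8]
width: 0.0176
finger_force: 6.4
time: 16.45
tool_pos: [0.4874, -0.1986, 0.1549]
ee_rot: [-3.141, 0.0, -0.766]
wrist_force: [-0.3, 1.7, -2.3]
width: 0.0173
finger_force: 9.3
top plane ((493.91949462890625, -200.43801879882812), (62.82183074951172, 52.207801818847656)) 0.1463986061753509
tilt deg [-0.44373866  0.50683451] 0.14646474114074337
top plane ((479.5371398925781, -201.14254760742188), (50.92939376831055, 63.23148727416992)) 0.14445039276759009
tilt deg [-0.19264818  0.68159294] 0.14452639428165995
ee_rot [-3.1414e+00  4.0000e-04 -7.6590e-01]
wrist_torque [0.385  0.0677 0.3292]
finger_force 9.2744
```

The force rises steadily with no further turning, so this is the stop, where the geometry predicts it. I'll centre the fingers in their slack, open, lift and look.

```bash
python3 -m crank '[[0.815,[0,0,0],[0,0,-5]],[0.815,[0,0,0],[0,0,-6]],[0.7,[0,0,0],[0,0,0]],[0.6,[0,0,0],[0,0,0]],[0.6,[0,0,-0.01],[0,0,0]],[0.6,[0,0,-0.03],[0,0,0]],[0.6,[0,0,-0.04],[0,0,0]],[0.6,[0,0,-0.04],[0,0,0]]]'
python3 -m crank '[[0.6,[-0.03,0,0],[0,0,0]],[0.6,[-0.03,0,0],[0,0,0]],[0.6,[-0.02,0,0],[0,0,0]],[0.6,[0,0,0],[0,0,0]]]'
python3 cap.py; python3 - <<'E'
from h import *
S=[snap('scene'),snap('side')]
cv2.imwrite('pics/f.png',np.hstack([cv2.resize(s['color'][v-40:v+40,u-40:u+40,::-1],(400,400),interpolation=cv2.INTER_CUBIC) for s,(u,v) in zip(S,((213,215),(403,235)))]))
w=snap('wrist'); P=cloud(w).reshape(-1,3); d=np.hypot(P[:,0]-.4875,P[:,1]+.1985)
q=P[(d<.035)&(P[:,2]>.14)&(P[:,2]<.152)]; b=P[(d<.035)&(P[:,2]>.16)&(P[:,2]<.175)]
for x in(q,b):
    if len(x)>5: print(len(x),cv2.minAreaRect((x[:,:2]*1000).astype(np.float32)),np.median(x[:,2]))
A=np.c_[q[:,:2]-[.4875,-.1985],np.ones(len(q))]; print('tilt',np.degrees(np.linalg.lstsq(A,q[:,2],rcond=None)[0]))
E
```

```text
time: 17.35
tool_pos: [0.4871, -0.1988, 0.2768]
ee_rot: [3.141, -0.0, -0.576]
wrist_force: [0.8, 0.3, 0.7]
width: 0.0374
finger_force: 0.0
time: 17.75
tool_pos: [0.4193, -0.1547, 0.2771]
ee_rot: [-3.141, -0.004, -0.575]
wrist_force: [-0.8, -0.4, -0.1]
width: 0.0377
finger_force: 0.0
scene {138: 1, 140: 2, 142: 4, 144: 134, 146: 183, 148: 14, 150: 10, 152: 10, 154: 13, 156: 15, 158: 12, 160: 10, 162: 17, 164: 44, 166: 63, 168: 4, 170: 0, 172: 0, 174: 0, 176: 0}
top plane ((489.1163330078125, -198.49798583984375), (63.02824401855469, 61.77342224121094)) 0.1462313984237553
tilt deg [-0.675322    0.14202627] 0.1462298807600443
side {138: 0, 140: 4, 142: 108, 144: 150, 146: 31, 148: 13, 150: 13, 152: 10, 154: 10, 156: 12, 158: 18, 160: 13, 162: 44, 164: 61, 166: 7, 168: 1, 170: 0, 172: 0, 174: 0, 176: 0}
top plane ((486.1916809082031, -199.80252075195312), (61.0360107421875, 63.31773376464844)) 0.14431809793616085
tilt deg [ 0.51470213 -0.16832556] 0.1444252579731366
2421 ((488.18267822265625, -198.0028533935547), (65.00216674804688, 64.19791412353516), 60.923484802246094) 0.1466016606385383
707 ((488.2061462402344, -198.1220245361328), (13.941824913024902, 45.832435607910156), 61.46331024169922) 0.16650631768758722
tilt [ 3.06863508e-02 -7.33072621e-03  8.39594586e+00]
```

View pics/f.png

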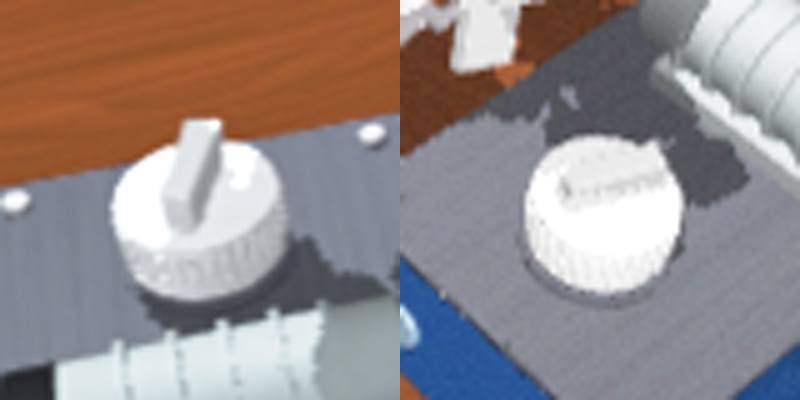

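The final picture shows the cap seated on the neck, at (200,210) in the left crop and (605,215) in the right. It is level to within 0.1°, has sunk about 3.9 mm from the notch floor, and its bar is at −28.5°, which is the stop. The gripper is clear, so I'm handing in.

```bash
python3 -c "from bench import robot; print(robot.close_job())"
```

```text
the job is handed in; nothing more can be done
None
```

The cap is screwed home on the filler neck, level and released, and the job was handed in at about 18 s; I didn't touch the wrench or the nuts.

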